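Unload a guarded drum sander with a drag scoop

ROBOT

A 7-joint arm with a two-finger parallel gripper is mounted at the origin on the work surface. World frame = base frame: x ahead of the robot, y to its left, z up, the work surface at z = 0. Lengths are in m, angles in rad, forces in N, time in s.
With the tool pointing down it reaches from about 0.425 to 0.825 m from the base axis. Payload 3.6 kg.
Tool frame: the origin (TCP) lies at the very end of the fingers, on their centre line; the grasp point (between the pads) lies 19 mm behind it; z points along the fingers, y is the line along which they close (so a half turn about z gives the same grasp; the last joint's range is limited). The gripper opens to 85 mm and grips with 20 to 120 N. Pads are 22 mm wide; open, the fingers measure 114 mm over their backs; the gripper's body (76 mm by 85 mm) begins 54 mm behind the grasp point. The pads swing forward as they close: fully open they stand 13 mm farther back than shut.
Start: joints at [1.101, 0.615, -0.013, 1.423, 0.008, 1.103, -0.04], TCP at [0.279, -0.587, 0.231] pointing down, gripper open.
Joint ranges: [-3.12, 3.12], [-0.3, 2.06], [-1.34, 1.32], [0.26, 2.42], [-1.36, 4.5], [0.01, 1.98], [-2.84, 2.84]. Speed limits (rad/s): [2.79, 2.79, 3.14, 3.14, 3.14, 3.14, 3.14].

INTERFACE

Orientations are given as a unit quaternion [w, x, y, z].
In Python, from cell import manip, cams, status gives the robot as it stands (manip), with the cameras (cams) and the readings (status).
- The arm moves only by the shell command python3 drive.py 'ROWS' [OPENING]. ROWS is a JSON list of rows, 1 to 12 of them, each of 4 numbers: dx, dy, dz in m, then a turn about the tool's z in rad; each row shifts and turns the commanded pose from where the row before left it, along the tool's axes as they then stand; what a row does not reach is not made up. A row lasts 1/8 s, in which the tool goes at most 0.0625 m and 0.188 rad, less where a joint would pass 70% of its speed; a pose out of reach is approached as far as the arm can. OPENING is the finger opening in m, set as the command begins (- or left out keeps the last). The fingers move at their own pace and stop on an object; the grip force is fixed at half the most. Time passes only in rows, so rows that do not move let the fingers close. It prints the time, the measured TCP pose, the force, the opening and the grip force at its end. Input that does not fit is refused with a message, and nothing moves.
- status.state(): the state, without advancing time (a new reading comes with each control period).
- cams.read_camera(name): name is "scene" or "top"; returns the picture (400x640x3 uint8, red, green, blue); there is no depth.
- cams.camera_info(name): a dict with "fx", "fy", "cx", "cy" (pixels), "D" ([k1, k2, p1, p2, k3] as OpenCV has them; the pictures are not rectified), "pose" (4x4, takes a point from camera to world coordinates). Camera axes: x right, y down, z forward; pixel columns grow to the right and rows downward; lengths in m; the calibration is good to about 2 mm. A picture is of the moment at which its call begins. camera_info takes no time and is no camera call.
- manip.job_done(): hands the job in; it is judged then, once.
The state is a dict: "time": time; "joints": joint angles; "qd": joint speeds; "effort": joint torques, N m; "ee_pos": TCP position; "eef_rot": TCP orientation; "contact_force": force on the tool from outside, world axes, zero at the start; "torque": the same for the moment, N m; "width": finger opening in m; "grasp_force": force on a finger pad.
Only numpy, scipy, OpenCV 4.12 (cv2) and the standard library are available. Lean on these libraries where they do the work, as an engineer would, in place of code of your own. Each camera call takes 0.05 s, during which the arm holds its last target. There are 200 camera calls.

TASK

Unload the finished lattice links lying under the clear guard of the drum sander: first slide the selector fully home to its lock end, then reach in with the long-handled scoop and draw every link out from under the guard, touching the guard with nothing and keeping the gripper itself out from under it. Put all the links into the shallow wooden tray, lay the scoop back on its rest (handle in the yoke, blade on the board), slide the selector all the way back to its run end, and leave the other things on the bench where they are.

Things in the scene. Friction and masses are not known exactly. Their poses are not given: they have to be found in the camera images.
- sander: green bench-top drum sander, fixed. Origin: on the bench under the middle of its front face, a vertical face 360 mm wide and 200 mm high. z up; -x points out of that face (roughly world -y), the way the parts come out; y along it. Links start on the bench under the guard, 85 to 125 mm in front of the face, within 100 mm of the middle, along x within 20 degrees
- guard: clear plastic guard plate with an aluminium front strip, sticking out from the sander over the bench like a shelf, x = 0 to -170 mm, y = -140 to +140 mm; underside 102 mm, highest edge 115 mm above the bench; open at the front and both sides. Same origin and axes as the sander. Must not be touched
- guard_edge (a point): middle of the guard's free front edge, at its underside, 102 mm above the bench
- selector (a joint): selector slide on the control strip, m: 0 = run end stop, 0.100 = lock end stop. It starts in 0 to 0.03. Stiff (about 2 N to move), stays where it is left. Grows along the console's +y
- selector_top (a point): middle of the top face of the selector's black grip, a block 28 mm (console x) by 20 mm (console y) by 40 mm high standing 32.5 to 72.5 mm above the bench; moves with it
- console: grey control strip, fixed, 66 x 200 x 18 mm, with a 40 x 150 x 14 mm track on top of it; origin under its middle on the bench, y along the track towards the lock end. No walls at the ends of the track above it
- tray: shallow open wooden tray, fixed, outside 150 (x) x 220 (y) x 32 mm high, walls 6 mm, floor 6 mm thick; origin under its middle on the bench
- rest: scoop rest, fixed: board 6 mm thick, x = -400 to +40 mm, 150 mm wide, origin on the bench. At x = -320 mm stands a yoke, 24 mm long: saddle 41.5 mm above the bench between two uprights 40 mm apart, 65.5 mm high. The scoop is home when its axes are those of the rest and its origin 6 mm above the rest's
- rest_grip (a point): where scoop_grip is when the scoop is home: on the rest's centre line at x = -240 mm, 52 mm above the bench
- scoop: drag scoop, 0.16 kg, starts home. Origin: bottom middle of the blade's inner face. Blade: plate 130 wide (y), 30 high, 4 mm thick (x 0 to 4), cheeks 4 mm thick from its ends back to x = -26 (122 free between); no floor: it draws parts along the bench towards its -x. Wooden handle 18 x 18 mm along x from 6 to -374, underside 37, top 55 mm above the blade's lower edge. Balances near x = -200 mm
- scoop_grip (a point): a good place to grip the handle: middle of the bar's section, 240 mm behind the blade and 46 mm above its lower edge
- link1: lattice link of dark wood, 56 x 18 x 18 mm, about 22 g, with a notch 18 mm long and 9 mm deep across the middle of its upper side; origin: centre of its underside, x along its length, z up. May roll onto another side when pushed. 3 to 5 of the five links are present, the others are absent (None)
- link2: lattice link of dark wood, 56 x 18 x 18 mm, about 22 g, with a notch 18 mm long and 9 mm deep across the middle of its upper side; origin: centre of its underside, x along its length, z up. May roll onto another side when pushed. 3 to 5 of the five links are present, the others are absent (None)
- link3: lattice link of dark wood, 56 x 18 x 18 mm, about 22 g, with a notch 18 mm long and 9 mm deep across the middle of its upper side; origin: centre of its underside, x along its length, z up. May roll onto another side when pushed. 3 to 5 of the five links are present, the others are absent (None)
- link4: lattice link of dark wood, 56 x 18 x 18 mm, about 22 g, with a notch 18 mm long and 9 mm deep across the middle of its upper side; origin: centre of its underside, x along its length, z up. May roll onto another side when pushed. 3 to 5 of the five links are present, the others are absent (None)
- link5: lattice link of dark wood, 56 x 18 x 18 mm, about 22 g, with a notch 18 mm long and 9 mm deep across the middle of its upper side; origin: centre of its underside, x along its length, z up. May roll onto another side when pushed. 3 to 5 of the five links are present, the others are absent (None)
- chisel: bystander: chisel with an amber handle, 240 mm long, lying; origin at the front of its handle
- model: bystander: little white lattice model, 75 x 75 x 22 mm, origin under its middle
- strips: bystander: bundle of wooden strips, 170 x 70 x 45 mm, origin under its middle

How it is judged:
On the way, in this order (a step that is already met when the one before it is completed fails the run):
1. the selector is slid home to its lock end stop (value of joint selector above 0.093 m), for 0.2 s.
2. every link has been drawn out from under the guard ((x of link1 in the frame of sander below -0.175 m or y of link1 in the frame of sander above 0.145 m or y of link1 in the frame of sander below -0.145 m) and (x of link2 in the frame of sander below -0.175 m or y of link2 in the frame of sander above 0.145 m or y of link2 in the frame of sander below -0.145 m) and (x of link3 in the frame of sander below -0.175 m or y of link3 in the frame of sander above 0.145 m or y of link3 in the frame of sander below -0.145 m) and (x of link4 in the frame of sander below -0.175 m or y of link4 in the frame of sander above 0.145 m or y of link4 in the frame of sander below -0.145 m) and (x of link5 in the frame of sander below -0.175 m or y of link5 in the frame of sander above 0.145 m or y of link5 in the frame of sander below -0.145 m)), for 0.2 s.
At the end, for the whole second after the job is handed in: Every link that is present lies at rest inside the tray, the scoop rests on its rest within 25 mm of its home place with its handle in the yoke, and the selector is back within 7 mm of its run end stop (x of link1 in the frame of tray between -0.07 and 0.07 m and y of link1 in the frame of tray between -0.105 and 0.105 m and z of each of link1, link2, link3, link4, link5 in the frame of tray below 0.05 m and linear speed of each of link1, link2, link3, link4, link5, scoop below 0.02 m/s and x of link2 in the frame of tray between -0.07 and 0.07 m and y of link2 in the frame of tray between -0.105 and 0.105 m and x of link3 in the frame of tray between -0.07 and 0.07 m and y of link3 in the frame of tray between -0.105 and 0.105 m and x of link4 in the frame of tray between -0.07 and 0.07 m and y of link4 in the frame of tray between -0.105 and 0.105 m and x of link5 in the frame of tray between -0.07 and 0.07 m and y of link5 in the frame of tray between -0.105 and 0.105 m and horizontal distance between scoop and rest below 0.025 m and z of scoop in the frame of rest below 0.015 m and horizontal distance between scoop_grip and rest_grip below 0.025 m and angle between scoop's own z axis and vertical below 0.1 rad and value of joint selector below 0.007 m); the robot touches nothing.
It fails at once if the scoop or the gripper strikes the guard (over 2 N) (contact force between any of scoop, the fingers, the arm and guard above 2 N).
It fails at once if the gripper goes under the guard (x of the grasp point in the frame of sander above -0.165 m and y of the grasp point in the frame of sander between -0.135 and 0.135 m and z of the grasp point in the frame of sander below 0.1 m).
It fails at once if the scoop goes under the guard while the selector is not at its lock end (x of scoop in the frame of sander above -0.155 m and y of scoop in the frame of sander between -0.135 and 0.135 m and z of scoop in the frame of sander below 0.1 m and value of joint selector below 0.088 m).
It fails at once if a bystander is shifted by more than 30 mm (distance of any of chisel, model, strips from where it was at the start of the episode above 0.03 m).
Of link1, link2, link3, link4, link5 only 3 to 5 are there at a start; the rules pass over those that are not, and their reading is None.
At some moment in a run one of link1, link2, link3, link4, link5 may be knocked a few centimetres aside while the robot is not near it.
Once in a run the grip may slacken for a moment while it holds something.
It also fails if it takes over 210 s, if anything falls off the work surface, if the arm or the gripper's body presses on something with over 40 N, if the wrist force passes 120 N, or if a joint passes its speed limit or range.

## Working session

There is one attempt and no reset: what is moved stays moved. The work goes in short steps, Python scripts to look and compute and a shell command to move; the robot and the scene stay as the last step left them, time stands still between calls to the robot, and variables do not carry over. Pictures are saved under pics/ and viewed, at most 14 in all, crops included, and the job is handed in when it is done.

```bash
ls; mkdir -p pics; python3 - <<'E'
from cell import manip, cams, status
import cv2
for n in("scene","top"):
    cv2.imwrite(f"pics/{n}0.png",cams.read_camera(n)[:,:,::-1]); print(n,cams.camera_info(n))
print(status.state())
E
```

```text
cell.py
drive.py
pics
scene {'fx': 421.89778087692423, 'fy': 421.89778087692423, 'cx': 323.13967491201896, 'cy': 190.51933782992424, 'D': array([0.03376133, 0.        , 0.        , 0.        , 0.        ]), 'pose': array([[-0.05544388,  0.67850424, -0.73250117,  1.45772009],
       [ 0.99838099,  0.0470077 , -0.03202615, -0.05786159],
       [ 0.01270332, -0.7330909 , -0.68001203,  0.93140962],
       [ 0.        ,  0.        ,  0.        ,  1.        ]])}
top {'fx': 362.92856521244545, 'fy': 362.92856521244545, 'cx': 323.17845434574974, 'cy': 201.27428802542292, 'D': array([-0.01735894,  0.        ,  0.        ,  0.        ,  0.        ]), 'pose': array([[ 1.58644627e-02, -9.97901347e-01,  6.27791371e-02,
         5.16977958e-01],
       [-9.99874104e-01, -1.58137565e-02,  1.30451720e-03,
        -8.18343747e-02],
       [-3.09005485e-04, -6.27919289e-02, -9.98026592e-01,
         1.27276414e+00],
       [ 0.00000000e+00,  0.00000000e+00,  0.00000000e+00,
         1.00000000e+00]])}
{'time': 0.1, 'joints': array([ 1.1004856 ,  0.6158124 , -0.01263171,  1.42477553,  0.008144  ,
        1.10340683, -0.04039081]), 'qd': array([ 0.00036992, -0.00149388, -0.00023483, -0.00369346,  0.00121257,
        0.00097022,  0.00139497]), 'effort': array([ 1.81689189e-03, -4.70380247e+01,  2.60317409e-01, -1.71571684e+01,
        1.00837805e-02,  5.79227883e-03, -2.51299269e-05]), 'ee_pos': array([ 0.27880368, -0.58638947,  0.2302483 ]), 'eef_rot': array([-1.13972252e-03,  9.75467396e-01,  2.20140811e-01, -2.88276428e-04]), 'contact_force': array([ 0.54226928, -0.51431768,  0.12200705]), 'torque': array([ 4.61921266e-05, -2.00484132e-02, -2.75682207e-03]), 'grasp_force': 0.0, 'width': 0.08551325449823069}
```

View pics/scene0.png

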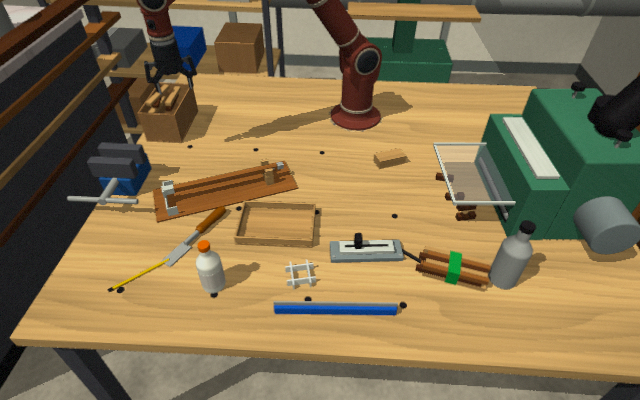

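View pics/top0.png

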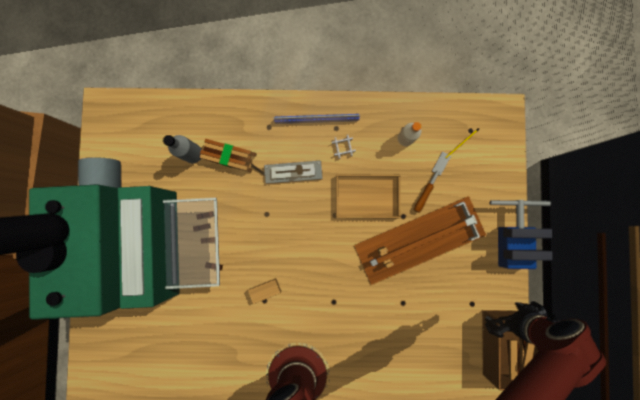

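The scene picture shows the sander with its guard at right (450–510, 145–205), the selector at (360,243), the tray at (280,225) and the scoop on its rest at (225,190). The top picture shows the links at about (205,215–255), the console at (293,172), the tray at (365,198) and the rest from (365,265) to (475,210). I'll enlarge these parts.

```bash
cat > h.py <<'E'
import numpy as np, cv2, os
from scipy.spatial.transform import Rotation as R
from cell import manip, cams, status
def K(i): return np.array([[i['fx'],0,i['cx']],[0,i['fy'],i['cy']],[0,0,1]])
def px2w(n,uv,z):
    i=cams.camera_info(n); T=i['pose']
    p=cv2.undistortPoints(np.float64(uv).reshape(-1,1,2),K(i),i['D']).reshape(-1,2)
    d=np.c_[p,np.ones(len(p))]@T[:3,:3].T; z=np.broadcast_to(z,len(p))
    return T[:3,3]+d*((z-T[2,3])/d[:,2])[:,None]
def w2px(n,P):
    i=cams.camera_info(n); T=np.linalg.inv(i['pose'])
    return cv2.projectPoints(np.float64(P).reshape(-1,3),cv2.Rodrigues(T[:3,:3])[0],T[:3,3],K(i),i['D'])[0].reshape(-1,2)
def shot(n,name=None,box=None,s=1,pts=None):
    im=cams.read_camera(n)[:,:,::-1].copy()
    if name: crop(im,name,box,s)
    return im
def crop(im,name,box,s):
    x0,y0,x1,y1=box; cv2.imwrite(f"pics/{name}.png",cv2.resize(im[y0:y1,x0:x1],None,fx=s,fy=s,interpolation=cv2.INTER_CUBIC))
def tool(target,yaw=None):
    """tool-frame displacement from current TCP to target; yaw = wanted world angle of the closing axis"""
    s=status.state(); q=s['eef_rot']; r=R.from_quat([q[1],q[2],q[3],q[0]])
    d=r.inv().apply(np.array(target)-s['ee_pos']); y=r.as_matrix()[:,1]; a=np.arctan2(y[1],y[0])
    t=None
    if yaw is not None: t=-((yaw-a+np.pi/2)%np.pi-np.pi/2)
    return d.round(4),t,a,s['ee_pos'].round(4)
E
python3 - <<'E'
from h import *
a=cv2.imread('pics/top0.png')
crop(a,'c1',(160,140,320,300),5*0.74) 
crop(a,'c2',(320,160,500,300),4.2)
E
```

```text
(no output)
```

View pics/c1.png

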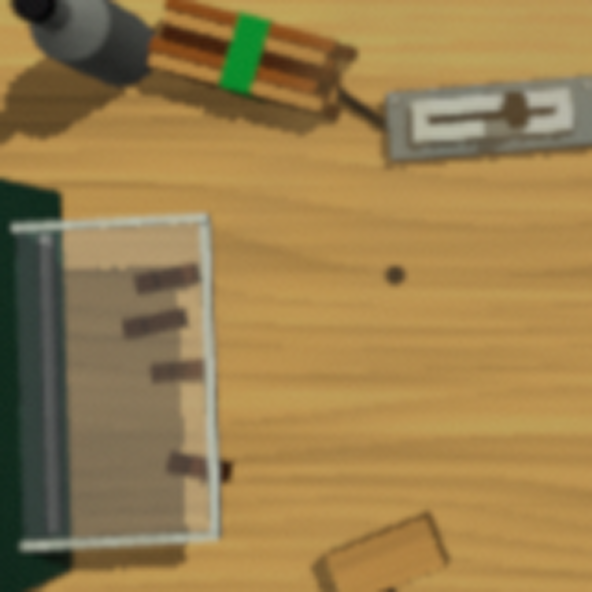

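View pics/c2.png

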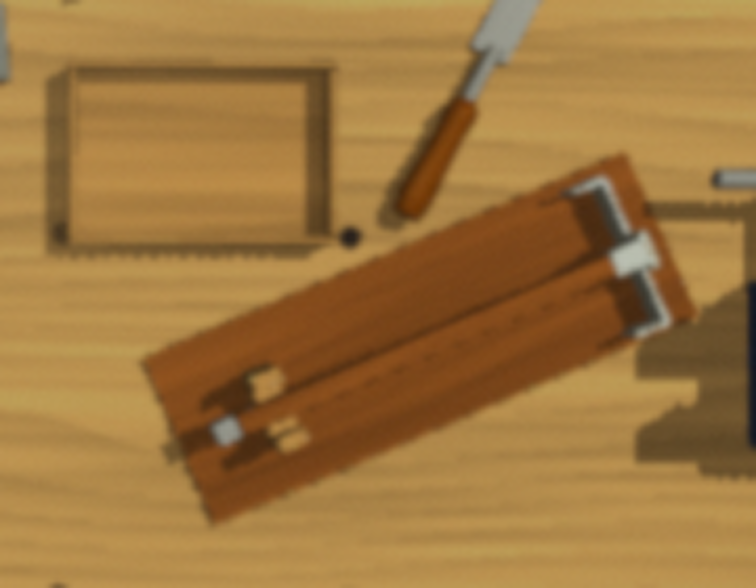

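```bash
python3 - <<'E'
from h import *
f=lambda pts,o,s:[(o[0]+(x+.5)/s-.5,o[1]+(y+.5)/s-.5) for x,y in pts]
np.set_printoptions(precision=4,suppress=True)
def rect(n,P):
    c=P.mean(0); s=[np.linalg.norm(P[i]-P[(i+1)%4]) for i in range(4)]; d=(P[1]+P[2]-P[0]-P[3]); print(n,c,np.round(s,3),'ang01',np.degrees(np.arctan2(d[1],d[0])))
T=(160,140);S=3.7;B=(320,160)
g=px2w('top',f([(207,216),(217,538)],T,S),.115);print('guard front',g,np.linalg.norm(g[0]-g[1]))
rect('tray',px2w('top',f([(68,66),(335,66),(335,245),(68,245)],B,4.2),.032))
P=px2w('top',f([(142,361),(625,152),(697,317),(212,523)],B,4.2),.006);rect('board',P)
for h in(.061,): print('handle end', px2w('top',f([(228,432)],B,4.2),h),'blade',px2w('top',f([(635,253)],B,4.2),h), px2w('top',f([(600,180),(665,325)],B,4.2),.036))
print('uprights',px2w('top',f([(268,383),(293,433)],B,4.2),.0655))
print('links',px2w('top',f([(168,277),(155,324),(178,370),(199,467)],T,S),.014))
print('sel',px2w('top',f([(515,108)],T,S),.06))
print('console',px2w('top',[(263,174.5),(321.5,172)],.018))
a=cv2.imread('pics/scene0.png');b=cv2.imread('pics/top0.png')
x=np.hstack([cv2.resize(b[150:190,255:330],None,fx=5,fy=5,interpolation=cv2.INTER_CUBIC),cv2.resize(a[225:265,325:410],None,fx=5,fy=5,interpolation=cv2.INTER_CUBIC)])
y=cv2.resize(a[130:240,420:540],(600,390),interpolation=cv2.INTER_CUBIC); y=cv2.copyMakeBorder(y,0,0,0,x.shape[1]-600,0)
cv2.imwrite('pics/c3.png',np.vstack([x,y]));print(x.shape,tool([.7,0,.1],0))
E
```

```text
guard front [[0.5948 0.2645 0.115 ]
 [0.3195 0.2467 0.115 ]] 0.27587533051097035
tray [ 0.6136 -0.2323  0.032 ] [0.219 0.147 0.217 0.147] ang01 -89.08911439157109
board [ 0.4671 -0.4181  0.006 ] [0.44  0.149 0.438 0.144] ang01 -66.20697557417252
handle end [[ 0.3927 -0.2515  0.061 ]] blade [[ 0.5388 -0.5749  0.061 ]] [[ 0.5982 -0.5569  0.036 ]
 [ 0.4813 -0.609   0.036 ]]
uprights [[ 0.432  -0.2821  0.0655]
 [ 0.3932 -0.302   0.0655]]
links [[0.5436 0.3295 0.014 ]
 [0.4994 0.3401 0.014 ]
 [0.4569 0.317  0.014 ]
 [0.3673 0.2943 0.014 ]]
sel [[0.7015 0.0035 0.06  ]]
console [[ 0.686   0.1308  0.018 ]
 [ 0.6979 -0.0727  0.018 ]]
(200, 800, 3) (array([ 0.6322, -0.3484,  0.131 ]), np.float64(-1.1268784461627206), np.float64(-1.1268784461627208), array([ 0.2788, -0.5864,  0.2302]))
```

View pics/c3.png

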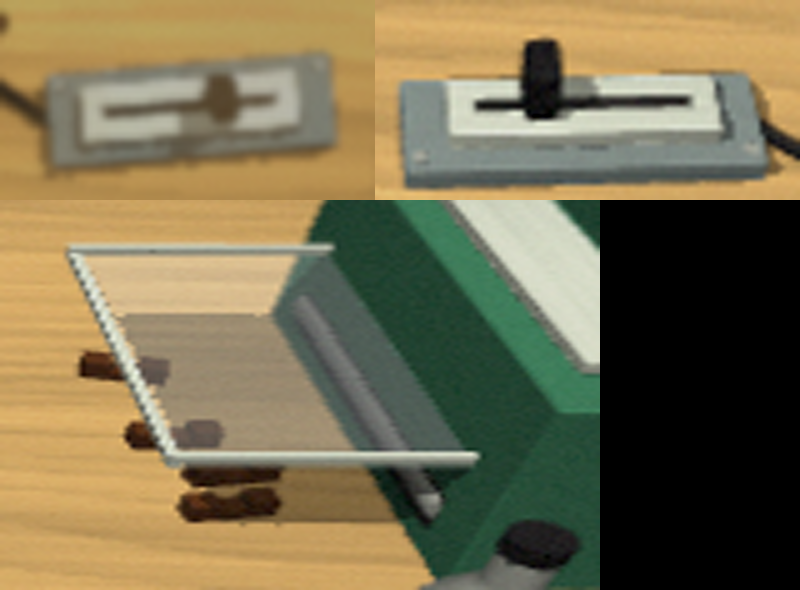

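The top view of the console gives its centre at about (0.693, 0.029) m, with the run end towards world -y and the selector at about 0.024 m. Four links are visible under the guard. I'll start with the selector by turning the tool to the console's axes.

```bash
python3 drive.py '[[0,0,0,-0.17],[0,0,0,-0.17],[0,0,0,-0.17],[0,0,0,-0.17],[0,0,0,-0.17],[0,0,0,-0.17],[0,0,0,-0.166]]' 0; python3 -c "
from h import *
print(tool([.6976,-.045,.12],.059), tool([.6976,-.045,.048]))"
```

```text
time: 0.98
ee_pos: [0.2788, -0.5867, 0.2306]
eef_rot: [-0.001, 0.684, 0.73, 0.0]
contact_force: [-0.9, 0.0, -0.5]
width: 0.0003
grasp_force: 0.0
(array([0.5134, 0.4529, 0.111 ]), np.float64(0.0054453160277359025), np.float64(0.06444531602773587), array([ 0.2788, -0.5867,  0.2306])) (array([0.5133, 0.453 , 0.183 ]), None, np.float64(0.06444531602773587), array([ 0.2788, -0.5867,  0.2306]))
```

```bash
python3 drive.py '[[0.043,0.038,0,0],[0.043,0.038,0,0],[0.043,0.038,0,0],[0.043,0.038,0,0],[0.043,0.038,0,0],[0.043,0.038,0,0],[0.043,0.038,0,0],[0.043,0.038,0,0],[0.043,0.038,0,0],[0.043,0.038,0,0],[0.043,0.038,0,0],[0.04,0.035,0,0]]' >/dev/null; python3 drive.py '[[0,0,0.05,0],[0,0,0.05,0],[0,0,0,0]]' ; python3 -c "
from h import *
print(tool([.6976,-.045,.048],.06))
shot('top','k1',(225,120,355,230),4.5)"
```

```text
time: 2.85
ee_pos: [0.6971, -0.0486, 0.1258]
eef_rot: [-0.004, 0.686, 0.728, -0.004]
contact_force: [-0.9, -0.5, 0.1]
width: -0.0002
grasp_force: 0.0
(array([0.0035, 0.0017, 0.0778]), np.float64(-0.0005521182402739022), np.float64(0.05944788175972604), array([ 0.6971, -0.0486,  0.1258]))
```

View pics/k1.png

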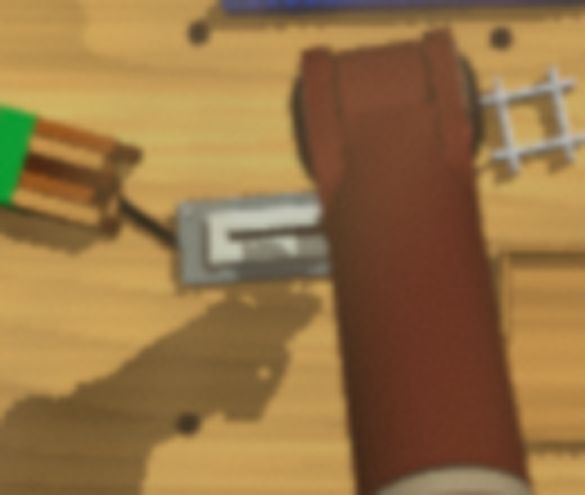

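The arm hides the selector here, but the measured TCP sits just outside the run side of it. I'll go down and push.

```bash
python3 drive.py '[[0,0.001,0.04,0],[0,0,0.037,0],[0,0,0,0]]' | egrep 'pos|force'; python3 drive.py '[[0.012,0,0,0],[0.01,0,0,0],[0.01,0,0,0],[0.01,0,0,0]]'| egrep 'pos|force';python3 drive.py '[[0.01,0,0,0],[0.01,0,0,0],[0.01,0,0,0],[0.01,0,0,0],[0.01,0,0,0],[0.006,0,0,0]]'| egrep 'pos|force'
```

```text
ee_pos: [0.7014, -0.0485, 0.054]
contact_force: [-0.3, 0.4, -0.9]
grasp_force: 0.0
ee_pos: [0.7003, -0.0066, 0.0555]
contact_force: [0.6, -1.4, 1.7]
grasp_force: 1.1
ee_pos: [0.6955, 0.0509, 0.0539]
contact_force: [-1.9, -1.8, 0.6]
grasp_force: 1.1
```

```bash
for i in 1 2 ; do python3 drive.py '[[0.003,0,0,0],[0,0,0,0]]'| egrep 'pos|contact'; done
```

```text
ee_pos: [0.6963, 0.0536, 0.0542]
contact_force: [-1.0, 0.3, -0.3]
ee_pos: [0.6962, 0.0557, 0.0543]
contact_force: [-0.4, -1.2, -1.0]
```

```bash
python3 drive.py '[[0.003,0,0,0],[0,0,0,0]]'| egrep 'pos|contact';  python3 drive.py '[[0.003,0,0,0],[0,0,0,0]]'| egrep 'pos|contact'; python3 -c "
from h import *
im=shot('scene','k2',(310,200,430,290),5)"
```

```text
ee_pos: [0.696, 0.0576, 0.0544]
contact_force: [0.6, -4.8, -0.7]
ee_pos: [0.696, 0.0577, 0.0544]
contact_force: [0.6, -7.0, 0.5]
```

View pics/k2.png

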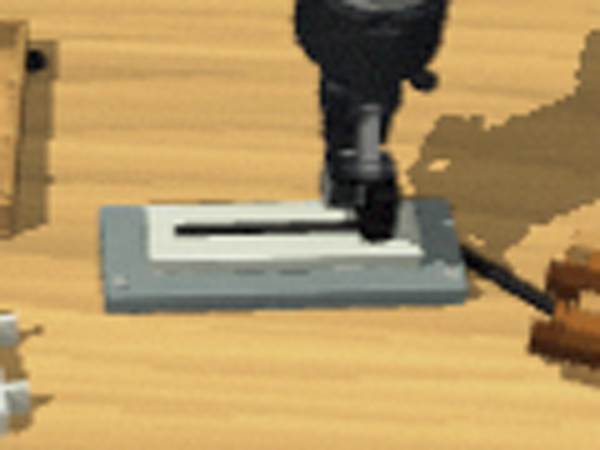

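The selector grip (crop 378,215) is at the lock end of the slot. The force rose to 7 N at the stop, and the TCP stopped where I predicted. Next I back off, lift and go to the scoop.

```bash
python3 drive.py '[[-0.02,0,0,0],[0,0,-0.06,0],[0,0,-0.06,0],[0,0,-0.05,0],[-0.05,-0.03,0,0],[-0.05,-0.03,0,0],[-0.05,-0.03,0,0],[-0.05,-0.03,0,0],[-0.05,-0.03,0,0],[-0.05,-0.03,0,0],[-0.05,-0.03,0,0],[0,0,0,0]]' .05 | egrep pos; python3 drive.py '[[0,0,0,0.186],[0,0,0,0.186],[0,0,0,0.186],[0,0,0,0.186],[0,0,0,0.186],[0,0,0,0.186],[0,0,0,0.186],[0,0,0,0.186],[0,0,0,0.186],[0,0,0,0.186],[0,0,0,0.186],[0,0,0,0.186]]' >/dev/null;  python3 drive.py '[[0,0,0,0.186],[0,0,0,0.186],[0,0,0,0.186],[0,0,0,0]]'; python3 -c "
from h import *
print(tool([.4429,-.3632,.033],np.radians(23.8)),status.state()['joints'])
im=shot('top'); cv2.imwrite('pics/t1.png',im)
n=cv2.imread('pics/top0.png'); print(abs(im.astype(int)-n).max(2)[195:290,195:225].mean())"
```

```text
ee_pos: [0.504, -0.3265, 0.2241]
time: 9.07
ee_pos: [0.509, -0.318, 0.2241]
eef_rot: [-0.001, 0.838, -0.546, -0.0]
contact_force: [0.5, -0.5, -0.9]
width: 0.0501
grasp_force: 0.0
(array([0.0149, 0.0791, 0.1909]), np.float64(-4.044806200198536e-05), np.float64(-2.7262447396771443), array([ 0.509 , -0.318 ,  0.2241])) [ 0.27282209  0.56885325  0.41109258  1.5944742  -0.25599316  1.03190964
 -1.96787209]
8.816491228070175
```

```bash
python3 drive.py '[[0.007,0.04,0,0],[0.008,0.039,0,0],[0,0,0.06,0],[0,0,0.06,0],[0,0,0,0]]' | egrep pos;python3 -c "
from h import *
print(tool([.4429,-.3632,.033],np.radians(23.8)))
im=shot('scene','k3',(140,130,310,230),4.5)"
```

```text
ee_pos: [0.4392, -0.362, 0.1004]
(array([ 0.0033, -0.0031,  0.0673]), np.float64(-0.002203813148322631), np.float64(-2.7284081047634654), array([ 0.4392, -0.362 ,  0.1004]))
```

View pics/k3.png

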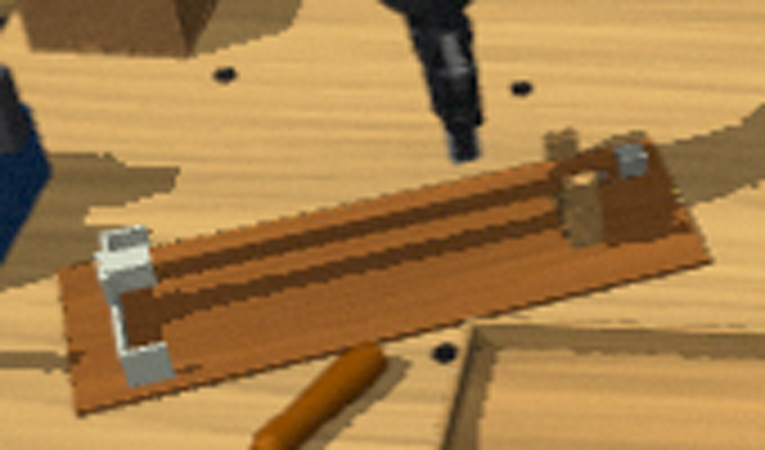

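View pics/t1.png

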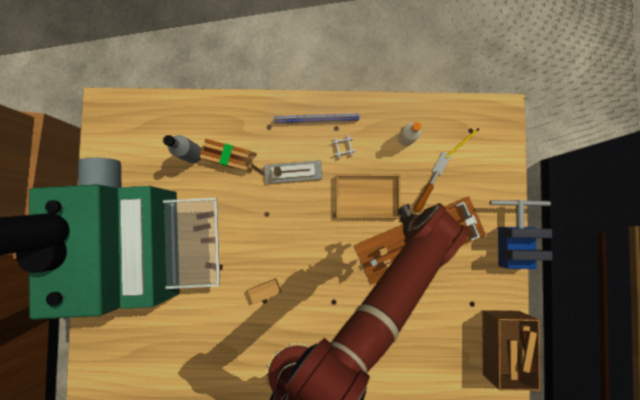

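The gripper is above the handle between the yoke and the blade. In the top view the selector is at its lock end (278,172) and the links have not moved. Next I go down and grip.

```bash
python3 drive.py '[[0.003,-0.003,0.035,0],[0,0,0.032,0],[0,0,0,0]]' | egrep 'pos|cont'; python3 drive.py '[[0,0,0,0],[0,0,0,0],[0,0,0,0],[0,0,0,0]]' .0 ;python3 -c "
from h import *
print(tool([.4429,-.3632,.033],np.radians(23.8)))"
```

```text
ee_pos: [0.446, -0.367, 0.0383]
contact_force: [-0.3, -0.1, -0.3]
time: 10.68
ee_pos: [0.4468, -0.3682, 0.04]
eef_rot: [0.0, 0.837, -0.548, 0.003]
contact_force: [-0.6, 0.7, 7.5]
width: 0.0169
grasp_force: 61.1
(array([-0.0062,  0.0015,  0.007 ]), np.float64(-0.00405337912721393), np.float64(-2.7302576707423563), array([ 0.4468, -0.3682,  0.04  ]))
```

```bash
python3 drive.py '[[0,0,0,0],[0,0,0,0],[-0.006,0.001,0.007,0],[0,0,0,0],[0,0,0,0]]' .05| egrep 'pos|cont'; python3 drive.py '[[0,0,0,0],[0,0,0,0],[0,0,0,0],[0,0,0,0]]' .0 ;python3 -c "
from h import *
print(tool([.4429,-.3632,.033],np.radians(23.8)))"
```

```text
ee_pos: [0.4418, -0.3616, 0.0301]
contact_force: [0.4, -1.2, -0.2]
time: 11.8
ee_pos: [0.4422, -0.362, 0.0306]
eef_rot: [0.0, 0.836, -0.548, 0.0]
contact_force: [0.5, 0.8, 3.0]
width: 0.0169
grasp_force: 58.9
(array([ 0.0014, -0.0002, -0.0024]), np.float64(-0.004714809534204889), np.float64(-2.730919101149347), array([ 0.4422, -0.362 ,  0.0306]))
```

```bash
python3 drive.py '[[0,0,-0.03,0],[0,0,-0.06,0],[0,0,-0.06,0],[0,0,-0.05,0],[0,0,0,0]]' | egrep 'pos|cont|wid'; python3 -c "
from h import *
print(tool([.52,-.12,.23],np.radians(3.7)))"
```

```text
ee_pos: [0.4433, -0.3637, 0.2344]
contact_force: [-0.4, 0.0, -2.0]
width: 0.0174
(array([-0.1929, -0.1675,  0.0036]), np.float64(0.345713015402195), np.float64(-2.731302455863808), array([ 0.4433, -0.3637,  0.2344]))
```

```bash
python3 drive.py '[[-0.04,-0.034,0,0],[-0.04,-0.034,0,0],[-0.04,-0.034,0,0],[-0.04,-0.034,0,0],[-0.033,-0.032,0,0],[0,0,0,-0.18],[0,0,0,-0.18],[0,0,0,-0.18],[0,0,0,-0.18],[0,0,0,-0.18],[0,0,0,-0.18],[0,0,0,-0.18]]' | egrep 'pos|cont|wid'; python3 drive.py '[[0,0,0,-0.18],[0,0,0,-0.18],[0,0,0,-0.18],[0,0,0,-0.18],[0,0,0,-0.18],[0,0,0,-0.18],[0,0,0,-0.18],[0,0,0,-0.18],[0,0,0,-0.096],[0,0,0,0]]'| egrep 'pos|cont|wid'; python3 -c "
from h import *
print(tool([.52,-.12,.23],np.radians(3.7)),status.state()['joints'])
im=shot('top');cv2.imwrite('pics/t2.png',im);im=shot('scene');cv2.imwrite('pics/s2.png',im)"
```

```text
ee_pos: [0.5173, -0.1173, 0.2282]
contact_force: [0.5, -0.6, -1.5]
width: 0.017
ee_pos: [0.5176, -0.1178, 0.2285]
contact_force: [-0.0, -0.7, -1.3]
width: 0.017
(array([-0.0024,  0.0022, -0.0015]), np.float64(-0.0007087399190151), np.float64(0.06386844240477502), array([ 0.5176, -0.1178,  0.2285])) [ 0.39625921  0.45023285 -0.31330147  1.76290897  0.16373104  0.95802716
  0.08104673]
```

View pics/t2.png

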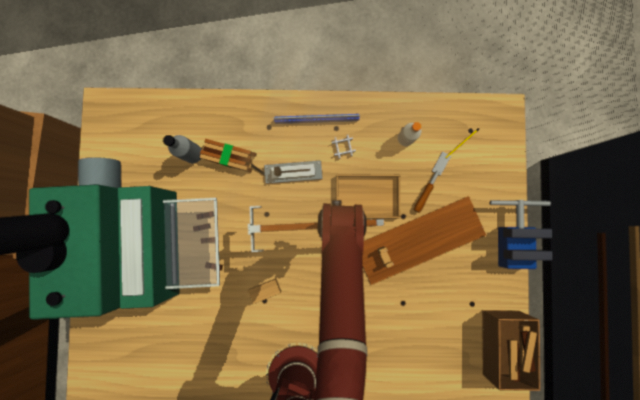

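The top view shows the scoop held with its blade at (254,228), pointing at the sander. The links are unmoved. I'll work out the pass targets and check the blade's position against this picture.

```bash
cat >> h.py <<'E'
O=np.array([.4462,.4253]); ex=np.array([-.0645,.998]); ey=np.array([-.998,-.0645])
def S(x,y,z): return [*(O+x*ex+y*ey),z]
def inS(p): d=np.array(p)[:2]-O; return np.array([d@ex,d@ey]).round(4)
E
python3 - <<'E'
from h import *
b=px2w('top',[(254,207.5),(254,248.5)],.234);print(b, np.linalg.norm(b[0]-b[1]), inS(b.mean(0)), 'pred',inS(status.state()['ee_pos'])+[.2414,0])
print(tool(S(-.4814,-.048,.052),.0645))
E
```

```text
[[0.56129681 0.1175309  0.234     ]
 [0.44448262 0.11433487 0.234     ]] 0.11685790780353039 [-0.3124 -0.0366] pred [-0.3052 -0.0368]
(array([0.065 , 0.0116, 0.1772]), np.float64(-0.001075674331959764), np.float64(0.06342432566804017), array([ 0.5181, -0.1177,  0.2292]))
```

View pics/s2.png

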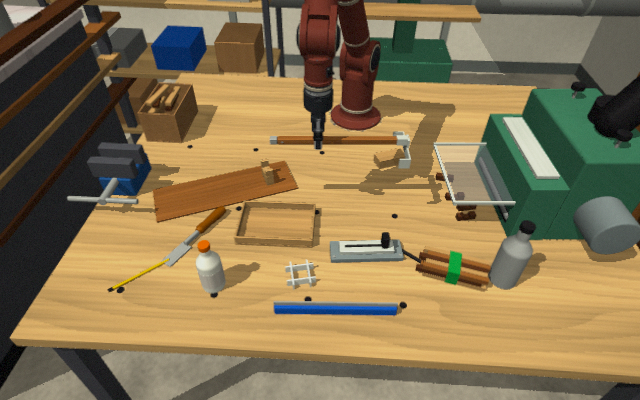

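The scene view shows the handle level, from (275,140) to (400,137). I'll lower it in front of the guard.

```bash
python3 drive.py '[[0.032,0.006,0,0],[0.033,0.006,0,0],[0,0,0.05,0],[0,0,0.05,0],[0,0,0.05,0],[0,0,0.025,0],[0,0,0,0],[0,0,0,0]]' | egrep 'pos|cont|wid'; python3 - <<'E'
from h import *
print(tool(S(-.4814,-.048,.052),.0645))
im=shot('scene')
x=cv2.resize(im[120:240,280:520],None,fx=3.3,fy=3.3,interpolation=cv2.INTER_CUBIC)
cv2.imwrite('pics/s3.png',x)
p=status.state()['ee_pos']; g=[p[0]-.0645*.0014,p[1]+.0014]
for h in (.0554-.0246+.0,):
  zb=p[2]-.0246
  for n,l in(('front top',.246),('tail top',-.134)):
    print(n,(w2px('scene',[[g[0]+l*ex[0],g[1]+l*ex[1],zb+.055]])-[280,120])*3.3)
E
```

```text
ee_pos: [0.5276, -0.052, 0.0562]
contact_force: [-0.1, 0.3, -1.0]
width: 0.0168
(array([ 0.0001, -0.0025,  0.0042]), np.float64(0.00014631842389367655), np.float64(0.06464631842389369), array([ 0.5276, -0.052 ,  0.0562]))
front top [[468.1724773 220.6998361]]
tail top [[ 46.86339772 219.33415119]]
```

View pics/s3.png

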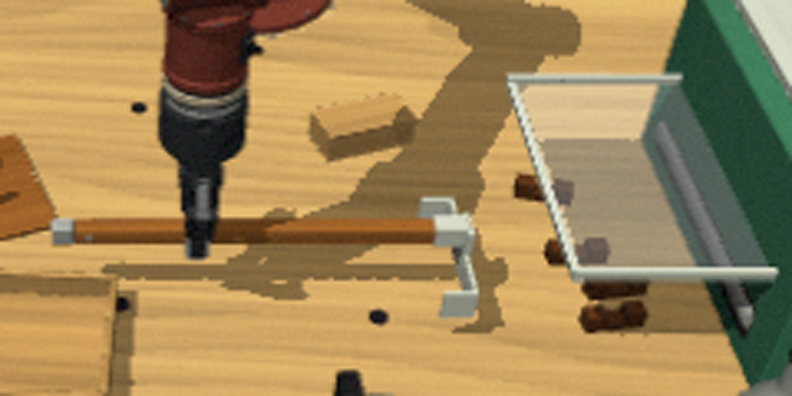

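The picture agrees with the predicted handle ends at crop (468,221) and (47,219), and the link ends under the guard are clear. I'll enter high, then lower behind links 1–3.

```bash
python3 drive.py '[[0,-0.0025,0.004,0],[0.028,0,0,0],[0.028,0,0,0],[0.028,0,0,0],[0.028,0,0,0],[0.028,0,0,0],[0.028,0,0,0],[0.027,0,0,0],[0,0,0,0],[0,0,0,0]]' | egrep 'pos|cont|wid'; python3 - <<'E'
from h import *
print(tool(S(-.2864,-.048,.028),.0645), inS(status.state()['ee_pos']))
a=shot('scene');b=shot('top')
x=cv2.resize(a[120:230,400:540],None,fx=3.3,fy=3.3,interpolation=cv2.INTER_CUBIC);y=cv2.resize(b[185:295,160:260],None,fx=3.3,fy=3.3,interpolation=cv2.INTER_CUBIC)
cv2.imwrite('pics/s4.png',np.hstack([x,y]))
E
```

```text
ee_pos: [0.5116, 0.1411, 0.0517]
contact_force: [-0.7, -0.3, -2.0]
width: 0.0168
(array([0.0014, 0.0011, 0.0237]), np.float64(-0.0003738990750543625), np.float64(0.06412610092494556), array([0.5116, 0.1411, 0.0517])) [-0.2878 -0.0469]
```

View pics/s4.png

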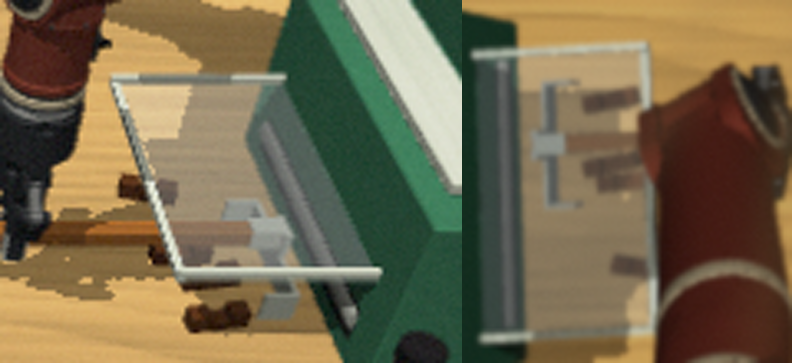

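The blade is behind links 1–3 (right crop, blade at x≈550, link ends at x≥571), with the links between the cheeks. Lowering, then dragging.

```bash
python3 drive.py '[[0.001,0.001,0.012,0],[0,0,0.011,0],[0,0,0,0],[0,0,0,0]]' | egrep 'pos|cont|wid'
```

```text
ee_pos: [0.5124, 0.1434, 0.0281]
contact_force: [0.7, 0.1, -0.9]
width: 0.0173
```

```bash
python3 drive.py '[[0,0,0.002,0],[-0.02,0,0,0],[-0.02,0,0,0],[-0.02,0,0,0],[-0.02,0,0,0],[-0.02,0,0,0],[-0.02,0,0,0],[-0.02,0,0,0],[-0.02,0,0,0],[-0.02,0,0,0],[-0.02,0,0,0],[-0.02,0,0,0]]' | egrep 'pos|cont|wid'; python3 - <<'E'
from h import *
print(inS(status.state()['ee_pos']))
b=shot('top')
crop(b,'t5',(160,180,320,300),4.5)
E
```

```text
ee_pos: [0.5271, -0.0765, 0.0266]
contact_force: [0.8, -0.2, -1.9]
width: 0.0171
[-0.506  -0.0484]
```

View pics/t5.png

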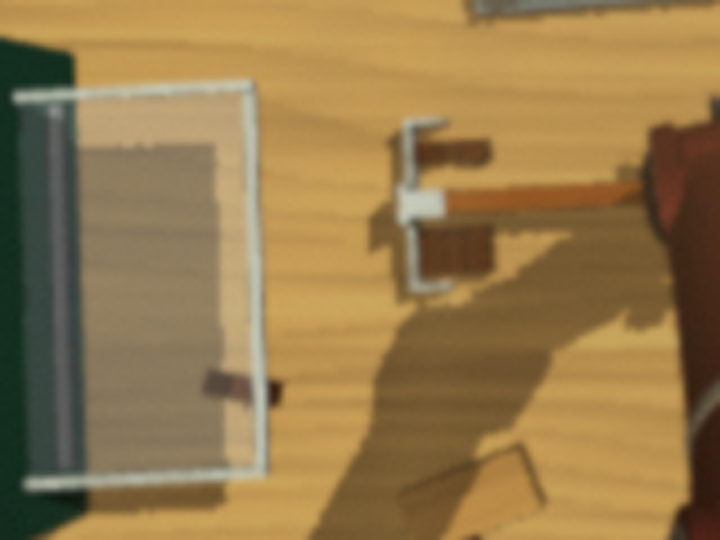

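The top view shows links 1–3 out in front of the guard: one at (455,152) and two side by side at (455,250). Link 4 is still under at (242,387). That was my last allowed picture, so from here I measure in code.

```bash
python3 - <<'E'
from h import *
f=lambda pts:[(160+(x+.5)/4.5-.5,180+(y+.5)/4.5-.5) for x,y in pts]
for p in px2w('top',f([(455,152),(490,152),(457,250),(495,228),(495,273),(420,273)]),.018): print(p.round(4),inS(p))
print('block',[inS(p) for p in px2w('top',f([(400,492),(520,445),(545,500)]),.02)])
print(tool(S(-.5064,.053,.08),.0645),tool(S(-.3114,.053,.052),.0645))
E
python3 drive.py '[[0,0,-0.03,0],[0,0,-0.024,0],[0,0,0,0]]' | egrep 'pos|cont|wid'
```

```text
[0.5505 0.1351 0.018 ] [-0.2963 -0.0854]
[0.5509 0.1082 0.018 ] [-0.3232 -0.0841]
[0.4755 0.1316 0.018 ] [-0.295  -0.0103]
[0.4928 0.1029 0.018 ] [-0.3247 -0.0257]
[0.4584 0.1021 0.018 ] [-0.3234  0.0086]
[0.4575 0.1595 0.018 ] [-0.266   0.0059]
block [array([-0.245 ,  0.1704]), array([-0.3374,  0.1394]), array([-0.3546,  0.1816])]
(array([ 0.0034, -0.101 , -0.0536]), np.float64(-0.004145074746955135), np.float64(0.06035492525304492), array([ 0.527 , -0.0809,  0.0265])) (array([ 0.1985, -0.1018, -0.0262]), np.float64(-0.004145074746955135), np.float64(0.06035492525304492), array([ 0.527 , -0.0809,  0.0265]))
ee_pos: [0.5283, -0.0758, 0.082]
contact_force: [-0.0, -0.3, -2.7]
width: 0.0169
```

```bash
python3 drive.py '[[0,-0.05,0,-0.004],[0,-0.051,0,0],[0.03,0,0,0],[0,0,0.028,0],[0,0,0,0],[0,0,0,0]]' | egrep 'pos|cont|wid'; python3 - <<'E'
from h import *
print(inS(status.state()['ee_pos']),tool(S(-.3114,.053,.052),.0645),status.state()['joints'].round(2))
E
```

```text
ee_pos: [0.4238, -0.0531, 0.0523]
contact_force: [0.2, 0.1, -2.6]
width: 0.017
[-0.476   0.0532] (array([0.1645, 0.0009, 0.0003]), np.float64(0.004314389545046149), np.float64(0.06881438954504622), array([ 0.4238, -0.0531,  0.0523])) [ 0.21  0.6  -0.2   2.22  0.34  0.35 -0.21]
```

```bash
python3 drive.py '[[0.0274,0,0,0.004],[0.0274,0,0,0],[0.0274,0,0,0],[0.0274,0,0,0],[0.0274,0,0,0],[0.0274,0,0,0],[0,0,0,0],[0,0,0,0]]' | egrep 'pos|cont|wid'; python3 - <<'E'
from h import *
print(inS(status.state()['ee_pos']),tool(S(-.3114,.053,.0265),.0645))
b=shot('top')
# project blade / cheeks onto picture and check the link4 pixels (dark)
q=w2px('top',[S(-.1256,.0872,.014)])[0]; print(q)
x0,y0=190,258; print(b[y0:y0+18,x0:x0+36].mean(2).astype(int)[::2,::2])
E
```

```text
ee_pos: [0.4133, 0.1101, 0.0527]
contact_force: [-0.6, -0.1, -1.9]
width: 0.0171
[-0.3125  0.0532] (array([0.001 , 0.0002, 0.0262]), np.float64(-0.0006455118174952812), np.float64(0.06385448818250479), array([0.4133, 0.1101, 0.0527]))
[213.4048569  265.86680592]
[[137 139 138 138 131  97  93  93  92  91  91  91  95 169 139  80  79  74]
 [137 136 137 136 129  96  94  94  93  94  94  96  98 164 147  76  70  45]
 [129 115 112 113 120 111 112 107  88  85  92  99 106 166 153  78  75  43]
 [118 118  95  97 111 111 111 106  76  71  67  71  78 156 154  55  53  36]
 [110 121  97  94 110 110 112 102  74  71  68  76  78 145 166  44  41  38]
 [112 121  97  94 111 112 114 111 100  95 105  99  92 136 164  45  64  44]
 [114 123  97  94 113 114 112 116 116 116 146 150 127 125 118  81  73  44]
 [111 119 100  93 111 111 112 112 112 114 147 155 152 126 108  85  82  53]
 [109 120 101  93 109 110 110 110 113 114 148 156 155 129 105  73  78  63]]
```

```bash
python3 drive.py '[[0,0,0.013,0],[0,0,0.0125,0],[0,0,0,0],[-0.019,0,0,0],[-0.019,0,0,0],[-0.019,0,0,0],[-0.019,0,0,0],[-0.019,0,0,0],[-0.019,0,0,0],[-0.019,0,0,0],[-0.019,0,0,0],[0,0,0,0]]' | egrep 'time|pos|cont|wid'; python3 - <<'E'
from h import *
print(inS(status.state()['ee_pos'])+[.2414,0])
b=shot('top').astype(int)
# dark wood mask: compare with start picture, dark reddish
hsv=cv2.cvtColor(b.astype(np.uint8),cv2.COLOR_BGR2HSV)
r=b[:,:,2];m=((r<115)&(r-b[:,:,0]>35)).astype(np.uint8); m[:190]=0;m[300:]=0;m[:,:160]=0;m[:,310:]=0
n,l,s,c=cv2.connectedComponentsWithStats(m)
for i in range(1,n):
    if s[i,4]>25: print(s[i],inS(px2w('top',[c[i]],.018)[0]))
E
```

```text
time: 23.4
ee_pos: [0.4229, -0.0421, 0.0267]
contact_force: [-0.2, -0.2, -1.5]
width: 0.0169
[-0.2236  0.0534]
[253 211  17   6  76] [-0.2973 -0.084 ]
[254 231  17  11 170] [-0.2976 -0.0086]
[ 243  237   67   63 1497] [-0.3661  0.1142]
[232 256   7  10  31] [-0.201   0.0713]
[178 289  31   6  75] [-0.0577  0.1671]
[299 290  11  10  70] [-0.4388  0.2004]
```

```bash
python3 drive.py '[[0,0,-0.03,0],[0,0,-0.05,0],[0,0,-0.06,0],[0,0,-0.06,0],[-0.04,0.04,0,0],[-0.04,0.055,0,0],[0,0,0,0]]' | egrep 'pos|cont|wid'; python3 - <<'E'
from h import *
b=shot('top').astype(int)
r=b[:,:,2];m=((r<125)&(r-b[:,:,0]>30)).astype(np.uint8); m[:190]=0;m[300:]=0;m[:,:160]=0;m[:,310:]=0
n,l,s,c=cv2.connectedComponentsWithStats(m)
for i in range(1,n):
    if s[i,4]>25: print(s[i],inS(px2w('top',[c[i]],.018)[0]))
b=shot('scene').astype(int); np.save('sc.npy',b)
r=b[:,:,2];m=((r<110)&(r-b[:,:,0]>20)).astype(np.uint8); m[:150]=0;m[240:]=0;m[:,:370]=0;m[:,520:]=0
n,l,s,c=cv2.connectedComponentsWithStats(m)
for i in range(1,n):
    if s[i,4]>25: print(s[i],inS(px2w('scene',[c[i]],.012)[0]))
E
```

```text
ee_pos: [0.5211, -0.1135, 0.2259]
contact_force: [-0.8, 0.2, -2.3]
width: 0.0172
[251 207  19  11  98] [-0.2944 -0.085 ]
[252 229  19  14 203] [-0.2963 -0.0093]
[ 219  231   91   69 2209] [-0.2548  0.1084]
[178 288  31   7 112] [-0.0539  0.1661]
[380 157  26  11 132] [-0.2881  0.1605]
[396 175  19   8 133] [-0.2544  0.0721]
[387 192  20  11 187] [-0.295  -0.0181]
[390 211  20   8 135] [-0.2962 -0.0945]
```

All four links are out, with link 4 at sander (-0.254, 0.072). Next I return the scoop.

```bash
python3 drive.py '[[0,0,0,0.186],[0,0,0,0.186],[0,0,0,0.186],[0,0,0,0.186],[0,0,0,0.186],[0,0,0,0.186],[0,0,0,0.186],[0,0,0,0.186],[0,0,0,0.186],[0,0,0,0.186],[0,0,0,0.186],[0,0,0,0.186]]' >/dev/null;  python3 drive.py '[[0,0,0,0.186],[0,0,0,0.186],[0,0,0,0.186],[0,0,0,0]]' | egrep 'pos|wid'; python3 -c "
from h import *
print(tool([.4422,-.362,.12],-2.731))"
```

```text
ee_pos: [0.5171, -0.1088, 0.2264]
width: 0.017
(array([0.2006, 0.1719, 0.1061]), np.float64(0.010996052858800454), np.float64(-2.7200039471411994), array([ 0.5171, -0.1088,  0.2264]))
```

```bash
python3 drive.py '[[0.04,0.0344,0,0.011],[0.04,0.0344,0,0],[0.04,0.0344,0,0],[0.04,0.0344,0,0],[0.04,0.0344,0,0],[0,0,0.05,0],[0,0,0.05,0],[0,0,0,0],[0,0,0,0]]' | egrep 'pos|wid'; python3 - <<'E'
from h import *
print(tool([.4422,-.362,.0306],-2.731))
# scoop check: find pale blade pixels in top view, compare with prediction
b=shot('top').astype(int); s=status.state()['ee_pos']
u=np.array([np.cos(np.radians(-66.2)),np.sin(np.radians(-66.2))]);n=np.array([-u[1],u[0]])
g=s[:2]+.0014*0; zb=s[2]-.0246
m=((b.min(2)>135)&(b.max(2)-b.min(2)<30)).astype(np.uint8);m[:180]=0;m[300:]=0;m[:,:330]=0;m[:,490:]=0
k,l,st,c=cv2.connectedComponentsWithStats(m)
for i in range(1,k):
    if st[i,4]>8: print(st[i],c[i].round(1),px2w('top',[c[i]],zb+.05)[0].round(4))
o=s[:2]+.2414*u
print('pred blade mid top, ends, tail', w2px('top',[[*o,zb+.055],[*(o+.063*n-.013*u),zb+.03],[*(o-.063*n-.013*u),zb+.03],[*(o-.37*u),zb+.055]]).round(1))
E
```

```text
ee_pos: [0.4408, -0.3635, 0.1285]
width: 0.0174
(array([-0.001 , -0.0017,  0.0979]), np.float64(-0.002841724984742111), np.float64(-2.733841724984742), array([ 0.4408, -0.3635,  0.1285]))
[479 216  11  14  74] [484.4 221.8] [ 0.5317 -0.579   0.1546]
pred blade mid top, ends, tail [[487.  219.6]
 [471.5 202.9]
 [487.9 239.8]
 [376.7 267. ]]
```

```bash
python3 drive.py '[[-0.001,-0.002,0.04,-0.003],[0,0,0.03,0],[0,0,0,0],[0,0,0,0]]' | egrep 'pos|cont'; python3 drive.py '[[0,0,0.014,0],[0,0,0.01,0],[0,0,0,0],[0,0,0,0]]' | egrep 'pos|cont'; python3 -c "
from h import *
print(tool([.4422,-.362,.0306],-2.731))"
```

```text
ee_pos: [0.4426, -0.3628, 0.0591]
contact_force: [-0.9, -0.2, -1.1]
ee_pos: [0.4412, -0.3616, 0.0328]
contact_force: [0.3, -0.1, -1.4]
(array([ 0.0008, -0.0008,  0.0022]), np.float64(-0.002060457352263345), np.float64(-2.733060457352263), array([ 0.4412, -0.3616,  0.0328]))
```

```bash
python3 drive.py '[[0.001,-0.001,0.003,-0.002],[0,0,0,0],[0,0,0,0]]' | egrep 'pos|cont'; python3 drive.py '[[0,0,0,0],[0,0,0,0],[0,0,0,0],[0,0,-0.03,0],[0,0,-0.06,0],[0,0,-0.06,0],[0,0,-0.04,0],[0,0,0,0]]' .06| egrep 'pos|cont|wid'; python3 - <<'E'
from h import *
b=shot('scene').astype(int); a=cv2.imread('pics/scene0.png').astype(int)
d=abs(a-b).max(2)[155:222,150:205]; print('blade end diff scene',d.mean(),(d>60).sum())
m=lambda b:((b.min(2)>135)&(b.max(2)-b.min(2)<40))[155:222,150:205]
for i in(a,b): y,x=np.nonzero(m(i)); print(len(x),x.mean(),y.mean())
print(tool(S(-.2544,.072,.15)), status.state()['joints'].round(2))
E
```

```text
ee_pos: [0.4426, -0.3623, 0.0306]
contact_force: [-2.4, 1.5, 5.1]
ee_pos: [0.444, -0.3637, 0.2235]
contact_force: [-1.4, -0.4, -0.4]
width: 0.06
blade end diff scene 5.957666214382632 7
85 17.058823529411764 35.63529411764706
93 16.70967741935484 35.344086021505376
(array([-0.5061, -0.1633,  0.0701]), None, np.float64(-2.730744711669641), array([ 0.443 , -0.3623,  0.221 ])) [ 0.4   0.52  0.38  1.68 -0.23  0.98 -1.86]
```

The scoop is home: the blade pixels match the start picture to within 0.5 px. I'll turn the wrist back and measure the links.

```bash
python3 drive.py '[[-0.04,-0.02,0,-0.18],[0,0,0,-0.18],[0,0,0,-0.18],[0,0,0,-0.18],[0,0,0,-0.18],[0,0,0,-0.18],[0,0,0,-0.18],[0,0,0,-0.18],[0,0,0,-0.18],[0,0,0,-0.18],[0,0,0,-0.18],[0,0,0,-0.18]]' .05>/dev/null;python3 drive.py '[[0,0,0,-0.18],[0,0,0,-0.18],[0,0,0,-0.18],[0,0,0,-0.094],[0,0,0,0]]' | egrep 'pos'; cat > lk.py <<'E'
from h import *
def find(n,z,box,thr,rg,show=True):
    b=shot(n).astype(int); x0,y0,x1,y1=box
    r=b[:,:,2];m=np.zeros(r.shape,np.uint8); m[y0:y1,x0:x1]=((r<thr)&(r-b[:,:,0]>rg))[y0:y1,x0:x1]
    k,l,s,c=cv2.connectedComponentsWithStats(m)
    for i in range(1,k):
        if s[i,4]>40:
            pts=np.argwhere(l==i)[:,::-1].astype(np.float64); P=px2w(n,pts,z)[:,:2].astype(np.float32)
            (cx,cy),(w,h),a=cv2.minAreaRect(P); a=a if w>h else a+90
            print(n,s[i],'c',round(cx,4),round(cy,4),'size',round(max(w,h),3),round(min(w,h),3),'ang',round(a%180,1),inS([cx,cy]))
if __name__=='__main__':
    find('top',.014,(160,195,330,300),125,30)
    find('scene',.010,(370,140,520,240),110,20)
    print(status.state()['time'])
E
python3 lk.py
```

```text
ee_pos: [0.4439, -0.3167, 0.218]
top [252 211  18   6  85] c 0.5502 0.1366 size 0.059 0.017 ang 90.9 [-0.2948 -0.0852]
top [253 230  18  12 178] c 0.4729 0.1303 size 0.059 0.037 ang 95.3 [-0.2961 -0.0076]
top [241 259  19   7  97] c 0.3814 0.1683 size 0.063 0.02 ang 95.7 [-0.2523  0.0812]
top [286 274  44  26 586] c 0.2773 -0.0436 size 0.169 0.071 ang 116.0 [-0.4571  0.1988]
top [178 288  31   7 117] c 0.2834 0.3622 size 0.105 0.016 ang 96.7 [-0.0525  0.1665]
scene [380 157  25  11 136] c 0.3018 0.1293 size 0.104 0.029 ang 114.5 [-0.2861  0.1632]
scene [397 175  19   8 118] c 0.3875 0.169 size 0.061 0.035 ang 94.0 [-0.252   0.0751]
scene [387 192  20  11 188] c 0.479 0.1322 size 0.059 0.046 ang 93.9 [-0.2946 -0.0138]
scene [390 211  20   8 136] c 0.5558 0.1357 size 0.058 0.029 ang 93.9 [-0.296  -0.0907]
32.25
```

```bash
python3 -c "
from h import *
print(tool([.475,.131,.1],.085))"
```

```text
(array([0.4449, 0.0585, 0.1194]), np.float64(-0.023324367635684462), np.float64(0.061675632364315516), array([ 0.4443, -0.3169,  0.2186]))
```

```bash
python3 drive.py '[[0.06,0.008,0,-0.023],[0.06,0.008,0,0],[0.06,0.008,0,0],[0.06,0.008,0,0],[0.06,0.008,0,0],[0.06,0.008,0,0],[0.06,0.008,0,0],[0.025,0.003,0,0],[0,0,0.05,0],[0,0,0.05,0],[0,0,0,0],[0,0,0,0]]' .06|egrep 'pos|wid'; python3 -c "
from h import *
print(tool([.475,.131,.006],.085))"
```

```text
ee_pos: [0.4677, 0.1316, 0.1211]
width: 0.0601
(array([-0.0013,  0.007 ,  0.1151]), np.float64(0.0007431895370584307), np.float64(0.08574318953705844), array([0.4677, 0.1316, 0.1211]))
```

```bash
python3 drive.py '[[-0.001,0.007,0.05,0],[0,0,0.04,0],[0,0,0.01,0],[0,0,0,0],[0,0,0,0]]' |egrep 'pos|cont'; python3 -c "
from h import *
print(tool([.475,.131,.006],.085))"
```

```text
ee_pos: [0.4753, 0.1312, 0.0217]
contact_force: [0.2, -0.1, -0.5]
(array([-0.0002, -0.0004,  0.0157]), np.float64(0.0008204507740023903), np.float64(0.08582045077400231), array([0.4753, 0.1312, 0.0217]))
```

```bash
python3 drive.py '[[0,0,0.014,0],[0,0,0,0],[0,0,0,0]]' |egrep 'pos|cont';python3 drive.py '[[0,0,0,0],[0,0,0,0],[0,0,0,0],[0,0,0,0]]' 0 |egrep 'pos|cont|wid|grasp'
```

```text
ee_pos: [0.4738, 0.1307, 0.0058]
contact_force: [1.2, 0.6, -0.8]
ee_pos: [0.4741, 0.1308, 0.0064]
contact_force: [-1.3, -0.1, 5.0]
width: 0.0334
grasp_force: 59.4
```

```bash
python3 drive.py '[[0,0,-0.03,0],[0,0,-0.05,0],[0,0,-0.04,0],[0,0,0,0]]' |egrep 'pos|cont|wid|grasp'; python3 lk.py; python3 -c "
from h import *
print(tool([.6136,-.232,.126],0.016))"
```

```text
ee_pos: [0.4758, 0.1313, 0.1284]
contact_force: [-0.6, -0.1, -0.8]
width: 0.0339
grasp_force: 59.8
top [ 206  211   66   89 3383] c 0.4042 0.2103 size 0.303 0.22 ang 2.7 [-0.2119  0.0558]
top [168 286  42  14 334] c 0.273 0.377 size 0.143 0.043 ang 94.4 [-0.037  0.176]
scene [380 157  21  17 177] c 0.3194 0.1206 size 0.087 0.07 ang 4.0 [-0.2959  0.1462]
scene [397 175  18   8 116] c 0.3876 0.1678 size 0.059 0.035 ang 94.0 [-0.2533  0.0751]
scene [390 211  20   8 135] c 0.5558 0.1357 size 0.058 0.029 ang 93.9 [-0.296  -0.0907]
35.85
(array([-0.3728,  0.1087, -0.0004]), np.float64(0.06960258052664647), np.float64(0.0856025805266464), array([0.4735, 0.1301, 0.1255]))
```

```bash
python3 drive.py '[[-0.054,0.0155,0,0.07],[-0.054,0.0155,0,0],[-0.054,0.0155,0,0],[-0.054,0.0155,0,0],[-0.054,0.0155,0,0],[-0.054,0.0155,0,0],[-0.045,0.013,0,0],[0,0,0.04,0],[0,0,0.03,0],[0,0,0,0],[0,0,0,0]]' |egrep 'pos|wid'; python3 -c "
from h import *
print(tool([.6136,-.232,.018],0.016))"
```

```text
ee_pos: [0.5898, -0.235, 0.0557]
width: 0.0331
(array([0.0026, 0.0239, 0.0377]), np.float64(0.0005603704881553817), np.float64(0.016560370488155274), array([ 0.5898, -0.235 ,  0.0557]))
```

```bash
python3 drive.py '[[0.003,0.024,0,0],[0,0,0.02,0],[0,0,0.014,0],[0,0,0,0],[0,0,0,0]]' |egrep 'pos|wid|cont'; python3 drive.py '[[0,0,0,0],[0,0,0,0],[0,0,-0.03,0],[0,0,-0.05,0],[0,0,-0.05,0],[0,0,0,0]]' .052 |egrep 'pos|wid|cont'; python3 -c "
from h import *
print(tool([.554,.136,.1],0.05))"
```

```text
ee_pos: [0.613, -0.2322, 0.0218]
contact_force: [0.1, 0.1, -0.5]
width: 0.0333
ee_pos: [0.6169, -0.2324, 0.1576]
contact_force: [0.1, -0.4, -0.5]
width: 0.0521
(array([ 0.3695, -0.0577,  0.0558]), np.float64(-0.03421600724344698), np.float64(0.01578399275655302), array([ 0.6169, -0.2324,  0.1576]))
```

Next, link 1, at world (0.553, 0.136).

```bash
python3 drive.py '[[0.06,-0.0095,0,0],[0.06,-0.0095,0,0],[0.06,-0.0095,0,0],[0.06,-0.0095,0,0],[0.06,-0.0095,0,0],[0.06,-0.0095,0,0],[0.009,-0.002,0,0],[0,0,0.05,-0.034],[0,0,0.02,0],[0,0,0,0],[0,0,0,0]]' .045 |egrep 'pos|wid'; python3 -c "
from h import *
print(tool([.553,.136,.006],.05))"; python3 lk.py|grep scene
```

```text
ee_pos: [0.5492, 0.1357, 0.0825]
width: 0.0448
(array([0.0001, 0.0037, 0.0765]), np.float64(-0.0008379931866171475), np.float64(0.04916200681338294), array([0.5492, 0.1357, 0.0825]))
scene [402 140  27  12 190] c 0.2008 0.2237 size 0.098 0.066 ang 94.0 [-0.1854  0.2579]
scene [380 158  20  10  90] c 0.307 0.1156 size 0.069 0.039 ang 103.7 [-0.3001  0.1589]
scene [390 211  20   8 136] c 0.5558 0.1357 size 0.058 0.029 ang 93.9 [-0.296  -0.0907]
```

```bash
python3 drive.py '[[0,0.004,0.04,0],[0,0,0.03,0],[0,0,0.007,0],[0,0,0,0],[0,0,0,0]]' |egrep 'pos|cont';python3 drive.py '[[0,0,0,0],[0,0,0,0],[0,0,0,0],[0,0,0,0]]' 0 |egrep 'pos|cont|wid|grasp'; python3 drive.py '[[0,0,-0.04,0],[0,0,-0.05,0],[0,0,-0.03,0],[0,0,0,0]]' |egrep 'pos|cont|wid|grasp';  python3 -c "
from h import *
print(tool([.6136,-.165,.126],0.05))"
```

```text
ee_pos: [0.5537, 0.1367, 0.0064]
contact_force: [-0.0, -0.2, -0.5]
ee_pos: [0.5531, 0.1364, 0.006]
contact_force: [-0.4, 0.1, 5.9]
width: 0.0157
grasp_force: 58.7
ee_pos: [0.5542, 0.1369, 0.1275]
contact_force: [0.4, -0.2, -1.5]
width: 0.0157
grasp_force: 58.7
(array([-0.3045,  0.0443,  0.0013]), np.float64(-0.00022980331746991212), np.float64(0.04977019668253012), array([0.5542, 0.1369, 0.1275]))
```

```bash
python3 - <<'E'
from h import *
from lk import find
find('top',.020,(333,175,400,221),110,25)
find('scene',.016,(236,200,320,248),100,20)
find('top',.014,(160,195,330,300),125,30)
E
python3 drive.py '[[-0.051,0.0074,0,0],[-0.051,0.0074,0,0],[-0.051,0.0074,0,0],[-0.051,0.0074,0,0],[-0.051,0.0074,0,0],[-0.05,0.0074,0,0],[0,0,0.04,0],[0,0,0.03,0],[0,0,0,0],[0,0,0,0]]'|egrep 'pos|wid';  python3 -c "
from h import *
print(tool([.6136,-.165,.018],0.05))"
```

```text
top [388 177  10  39 108] c 0.6181 -0.3208 size 0.132 0.031 ang 0.9 [-0.7557 -0.1234]
top [360 193  15  10 145] c 0.6113 -0.2317 size 0.049 0.031 ang 90.9 [-0.6663 -0.1224]
scene [237 203  12  33  69] c 0.6098 -0.3345 size 0.13 0.012 ang 177.6 [-0.7688 -0.1143]
scene [267 216  20  13 227] c 0.617 -0.2302 size 0.056 0.048 ang 93.8 [-0.6652 -0.1281]
top [ 206  195   79  105 4513] c 0.4313 0.1759 size 0.407 0.199 ang 18.1 [-0.2479  0.031 ]
top [171 286  38  14 317] c 0.2734 0.3737 size 0.129 0.043 ang 94.2 [-0.0404  0.1758]
ee_pos: [0.6125, -0.1657, 0.055]
width: 0.0156
(array([0.0007, 0.0011, 0.037 ]), np.float64(0.0006034472402796087), np.float64(0.05060344724027961), array([ 0.6125, -0.1657,  0.055 ]))
```

```bash
python3 drive.py '[[0.003,0.001,0.02,0],[0,0,0.014,0],[0,0,0,0],[0,0,0,0]]' |egrep 'pos|wid|cont'; python3 drive.py '[[0,0,0,0],[0,0,0,0],[0,0,-0.03,0],[0,0,-0.05,0],[0,0,-0.05,0],[0,0,0,0]]' .045 |egrep 'pos|wid|cont'; python3 - <<'E'
from h import *
from lk import find
find('top',.020,(333,175,388,221),110,25)
find('top',.014,(160,195,330,300),125,30)
find('scene',.010,(370,140,520,240),110,20)
print(tool([.384,.168,.1],0.09))
E
```

```text
ee_pos: [0.6132, -0.1631, 0.0209]
contact_force: [0.0, 0.0, 1.1]
width: 0.0157
ee_pos: [0.6164, -0.1632, 0.1563]
contact_force: [0.7, 0.3, 0.5]
width: 0.0447
top [ 338  175   50   46 1557] c 0.6114 -0.2166 size 0.17 0.156 ang 90.9 [-0.6512 -0.1234]
top [299 206  22  12 146] c 0.5599 -0.0333 size 0.073 0.038 ang 90.9 [-0.4651 -0.0839]
top [280 221  42  10 223] c 0.5109 -0.0031 size 0.142 0.031 ang 90.9 [-0.4317 -0.037 ]
top [ 241  232   74   68 1700] c 0.3949 0.1064 size 0.329 0.153 ang 144.7 [-0.3149  0.0718]
top [178 288  31   7 111] c 0.2836 0.3622 size 0.105 0.016 ang 96.9 [-0.0524  0.1663]
scene [380 157  26  11 166] c 0.3022 0.1313 size 0.107 0.033 ang 112.7 [-0.2841  0.1627]
scene [396 175  19   8 131] c 0.3877 0.1661 size 0.062 0.035 ang 94.0 [-0.2549  0.0751]
(array([ 0.3422, -0.2112,  0.0505]), np.float64(-0.040082599212040826), np.float64(0.04991740078795927), array([ 0.6121, -0.1633,  0.1501]))
```

```bash
python3 drive.py '[[0.049,-0.03,0,0],[0.049,-0.03,0,0],[0.049,-0.03,0,0],[0.049,-0.03,0,0],[0.049,-0.03,0,0],[0.049,-0.03,0,0],[0.048,-0.031,0,-0.04],[0,0,0.04,0],[0,0,0.02,0],[0,0,0,0],[0,0,0,0]]' |egrep 'pos|wid'; python3 -c "
from h import *
print(tool([.3845,.167,.006],.09),status.state()['joints'].round(2), status.state()['eef_rot'])"
```

```text
ee_pos: [0.3851, 0.1678, 0.0908]
width: 0.0454
(array([-0.0008, -0.0006,  0.0848]), np.float64(-0.0002650007590043746), np.float64(0.08973499924099554), array([0.3851, 0.1678, 0.0908])) [-0.19  0.53 -0.39  2.2   0.43  0.48 -0.83] [-2.08298894e-04  6.74679675e-01  7.38110601e-01 -1.85376773e-04]
```

Reachable, so I go down.

```bash
python3 drive.py '[[-0.001,0,0.045,0],[0,0,0.03,0],[0,0,0.009,0],[0,0,0,0],[0,0,0,0]]' |egrep 'pos|cont';python3 drive.py '[[0,0,0,0],[0,0,0,0],[0,0,0,0],[0,0,0,0]]' 0 |egrep 'pos|cont|wid|grasp'; python3 drive.py '[[0,0,-0.04,0],[0,0,-0.05,0],[0,0,-0.03,0],[0,0,0,0]]' |egrep 'pos|cont|wid|grasp';  python3 -c "
from h import *
print(tool([.6136,-.298,.126],0.09))"
```

```text
ee_pos: [0.386, 0.1673, 0.0079]
contact_force: [0.1, -0.7, 0.1]
ee_pos: [0.3857, 0.167, 0.0078]
contact_force: [-0.6, 0.3, 7.3]
width: 0.0152
grasp_force: 58.4
ee_pos: [0.3866, 0.1673, 0.129]
contact_force: [0.2, -0.4, -0.8]
width: 0.0152
grasp_force: 58.6
(array([-0.4837,  0.1846,  0.0032]), np.float64(-0.0008686950552458939), np.float64(0.08913130494475416), array([0.3866, 0.1673, 0.129 ]))
```

```bash
python3 drive.py '[[-0.0484,0.0185,0,0],[-0.0484,0.0185,0,0],[-0.0484,0.0185,0,0],[-0.0484,0.0185,0,0],[-0.0484,0.0185,0,0],[-0.0484,0.0185,0,0],[-0.0484,0.0185,0,0],[-0.0484,0.0185,0,0],[-0.0484,0.0185,0,0],[-0.0484,0.0185,0,0],[0,0,0,0],[0,0,0.05,0]]' |egrep 'pos|wid';  python3 -c "
from h import *
print(tool([.6136,-.298,.018],0.04))"
```

```text
ee_pos: [0.616, -0.299, 0.0789]
width: 0.0155
(array([ 0.0013, -0.0028,  0.0609]), np.float64(0.049110564128691525), np.float64(0.0891105641286915), array([ 0.616 , -0.299 ,  0.0789]))
```

```bash
python3 drive.py '[[0.001,-0.003,0.02,0.05],[0,0,0.02,0],[0,0,0.018,0],[0,0,0,0],[0,0,0,0]]' |egrep 'pos|wid|cont'; python3 drive.py '[[0,0,0,0],[0,0,0,0],[0,0,-0.03,0],[0,0,-0.05,0],[0,0,-0.05,0],[0,0,0,0]]' .04 |egrep 'pos|wid|cont'; python3 -c "
from h import *
print(tool([.6876,.129,.15],.059),tool([.6976,-.045,.048]))"
```

```text
ee_pos: [0.6107, -0.2978, 0.0196]
contact_force: [0.2, 0.3, -0.2]
width: 0.0151
ee_pos: [0.6133, -0.2984, 0.1549]
contact_force: [0.5, -0.5, -0.1]
width: 0.04
(array([0.4241, 0.0911, 0.0041]), np.float64(-0.01937379461160793), np.float64(0.03962620538839196), array([ 0.6133, -0.2984,  0.1549])) (array([0.2503, 0.0931, 0.1069]), None, np.float64(0.03962620538839196), array([ 0.6133, -0.2984,  0.1549]))
```

Now the selector. I approach it from its lock side with the fingers closed.

```bash
python3 drive.py '[[0.06,0.013,0,-0.019],[0.06,0.013,0,0],[0.06,0.013,0,0],[0.06,0.013,0,0],[0.06,0.013,0,0],[0.06,0.013,0,0],[0.05,0.011,0,0],[0,0,0,0],[0,0,0,0]]' 0 |egrep 'pos|wid';  python3 - <<'E'
from h import *
print(tool([.6885,.118,.053],.059)); print('strips corner',px2w('top',[(249.4,171)],.03))
from lk import find
find('top',.020,(333,175,388,221),110,25)
find('scene',.016,(245,200,320,248),100,20)
E
```

```text
ee_pos: [0.6753, 0.1155, 0.1478]
width: -0.0003
(array([0.0019, 0.0135, 0.0948]), np.float64(-1.843599561235365e-05), np.float64(0.058981564004387754), array([0.6753, 0.1155, 0.1478]))
strips corner [[0.69582464 0.17612268 0.03      ]]
top [360 193  28  10 203] c 0.6116 -0.2541 size 0.094 0.031 ang 90.9 [-0.6888 -0.1213]
top [341 196  15   4  55] c 0.6102 -0.1659 size 0.048 0.01 ang 90.9 [-0.6006 -0.1256]
scene [245 216  20   9 141] c 0.6134 -0.2957 size 0.057 0.032 ang 93.8 [-0.7304 -0.1204]
scene [267 216  20  13 223] c 0.617 -0.2302 size 0.056 0.048 ang 93.8 [-0.6652 -0.1281]
scene [291 220  19   8 128] c 0.6186 -0.1612 size 0.054 0.028 ang 93.8 [-0.5965 -0.1342]
```

```bash
python3 drive.py '[[0.002,0.0135,0.04,0],[0,0,0.04,0],[0,0,0.012,0],[0,0,0,0],[0,0,0,0]]' |egrep 'pos|cont'; python3 drive.py '[[-0.01,0,0,0],[-0.01,0,0,0],[-0.01,0,0,0],[-0.01,0,0,0],[-0.01,0,0,0],[-0.01,0,0,0],[-0.01,0,0,0],[-0.01,0,0,0],[-0.01,0,0,0],[-0.01,0,0,0],[-0.01,0,0,0],[0,0,0,0]]' |egrep 'pos|cont'
```

```text
ee_pos: [0.6904, 0.1195, 0.059]
contact_force: [0.3, -0.4, 0.3]
ee_pos: [0.6951, 0.0068, 0.0565]
contact_force: [-0.5, -1.0, 0.5]
```

```bash
for i in 1 2; do python3 drive.py '[[-0.003,0,0,0],[0,0,0,0]]'| egrep 'pos|contact'; python3 -c 1; done
```

```text
ee_pos: [0.6951, 0.006, 0.0565]
contact_force: [-0.6, 0.2, -0.0]
ee_pos: [0.6954, 0.004, 0.0566]
contact_force: [-0.9, 1.9, -0.3]
```

```bash
python3 drive.py '[[-0.003,0,0,0],[0,0,0,0]]'| egrep 'pos|contact'; python3 drive.py '[[-0.003,0,0,0],[0,0,0,0]]'| egrep 'pos|contact'; python3 drive.py '[[-0.002,0,0,0],[0,0,0,0]]'| egrep 'pos|contact'
```

```text
ee_pos: [0.6958, 0.0003, 0.0566]
contact_force: [-0.8, 2.3, -0.5]
ee_pos: [0.6959, -0.0008, 0.0567]
contact_force: [-0.7, 4.8, -1.6]
ee_pos: [0.696, -0.0009, 0.0567]
contact_force: [-1.3, 6.5, -1.7]
```

At the run stop, with the TCP stalled at y = -0.001 as predicted. I'll back off, lift, and check everything in code.

```bash
python3 drive.py '[[0.02,0,0,0],[0,0,-0.05,0],[0,0,-0.06,0],[0,0,-0.06,0],[0.05,-0.03,0,0],[0.05,-0.03,0,0],[0.05,-0.03,0,0],[0,-0.05,0,0],[0,-0.05,0,0],[0,0,0,0],[0,0,0,0]]' |egrep 'pos|cont'; python3 - <<'E'
from h import *
from lk import find
find('top',.020,(333,175,388,221),110,25)
find('scene',.016,(245,200,320,248),100,20)
b=shot('scene').astype(int);a=cv2.imread('pics/scene0.png').astype(int);d=abs(a-b).max(2)
for n,(x0,y0,x1,y1) in dict(rest=(150,155,300,222),chisel=(105,205,230,295),model=(280,255,322,292),strips=(410,245,495,290),selector=(325,230,410,265)).items(): print(n,d[y0:y1,x0:x1].mean().round(1),(d[y0:y1,x0:x1]>60).sum())
m=(b.max(2)<45)[230:262,335:400];y,x=np.nonzero(m);m0=(a.max(2)<45)[230:262,335:400];y0,x0=np.nonzero(m0);print('sel dark',x.mean()+335,y.mean()+230,'start',x0.mean()+335,y0.mean()+230); print(status.state()['time'])
E
```

```text
ee_pos: [0.4984, 0.1535, 0.2278]
contact_force: [0.7, 0.8, 0.0]
top [360 193  28  10 212] c 0.6116 -0.2541 size 0.094 0.031 ang 90.9 [-0.6888 -0.1213]
top [340 196  16   4  59] c 0.6102 -0.1642 size 0.052 0.01 ang 90.9 [-0.5989 -0.1257]
scene [245 216  20   9 143] c 0.6134 -0.2957 size 0.057 0.032 ang 93.8 [-0.7304 -0.1204]
scene [267 216  20  13 233] c 0.617 -0.2304 size 0.057 0.048 ang 93.8 [-0.6654 -0.1281]
scene [291 219  19   9 136] c 0.6166 -0.1614 size 0.054 0.032 ang 93.8 [-0.5965 -0.1322]
rest 7.8 246
chisel 3.9 4
model 3.8 0
strips 4.3 0
selector 16.8 248
sel dark 353.7 242.2153846153846 start 360.26119402985074 242.1044776119403
56.5
```

```bash
python3 - <<'E'
from h import *
a=cv2.imread('pics/top0.png').astype(int);b=shot('top').astype(int)
d=abs(a-b).max(2); 
for n,(x0,y0,x1,y1) in dict(board=(355,195,486,285)).items(): print(d[y0:y1,x0:x1].mean(),(d[y0:y1,x0:x1]>60).sum())
s=shot('scene').astype(int);s0=cv2.imread('pics/scene0.png').astype(int);e=abs(s-s0).max(2)[155:222,150:300]
y,x=np.nonzero(e>60);print(x.min()+150,x.max()+150,y.min()+155,y.max()+155,np.histogram(x+150,5))
for i in(a,b):
    m=((i.min(2)>125)&(i.max(2)-i.min(2)<40))[195:285,355:486];y,x=np.nonzero(m)
    l=x>60;print('blade',l.sum(),x[l].mean(),y[l].mean(),'tail',(~l).sum(),x[~l].mean(),y[~l].mean())
E
```

```text
10.815945716709075 240
167 299 164 221 (array([  7,   0,   1, 130, 106]), array([167. , 193.4, 219.8, 246.2, 272.6, 299. ]))
blade 69 115.1159420289855 24.463768115942027 tail 13 18.76923076923077 67.15384615384616
blade 87 115.51724137931035 25.04597701149425 tail 16 18.625 67.0
```

```bash
python3 -c "
from cell import manip, cams, status
print(manip.job_done())"
```

```text
the job is handed in; nothing more can be done
None
```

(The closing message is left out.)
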